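Seat the flat battery pack in the charging dock

TASK

The orange-capped battery pack is empty: set it into the grey charging dock, its key rib in the dock's notch, so that it drops fully home and stands upright on the bottom of the pocket. Set it down rather than dropping it, let go of it, and leave the blue-capped pack where it is.

Things in the scene. Friction and masses are not known exactly. Their poses are not given: they have to be found in the camera images.
- pack_orange: Loose battery pack, about 0.2 kg: block 60 (x) x 40 (y) x 64 mm high, black, orange cap from 42 mm up. A key rib 12 mm wide, 34 mm high from the bottom, stands out 12 mm from the middle of its +x end. Grip across the flat 40 mm sides, fingertips at least 26 mm above its underside to clear the dock's rim. Origin: centre of the block's underside; z up. Starts upright, rib within 35 deg of world +x.
- pack_blue: Second pack of exactly the same shape and size with a blue cap, standing upright on the table; a bystander. The two packs may have swapped places. Same origin and axes.
- charger: Grey charging dock, fixed to the table: 116 mm (x, -50 to +66 mm) x 84 mm (y) x 28 mm high, an open pocket on top with a key notch at its +x end. Origin: on the table under the pocket's centre; z up. The notch points away from the robot (within 23 deg of world +x). The pack goes in only with its +x along the dock's +x.
- charger_seat (a point): Centre of the pocket floor, 8 mm above the table, 20 mm below the rim: where the orange pack's origin belongs; axes as the dock's. The pocket is 68 (x) x 48 mm (y), 4 mm of play each side; the top 8 mm of its walls slope outward by 6 mm as a lead-in. The notch, 26 mm wide, runs on 18 mm from the middle of the +x end (no slope there).
Not all that is in view belongs to the job. What is shaped like the pack_orange but green or red is not meant.

How it is judged:
At the end, for the whole second after the job is handed in: The orange pack rests in the dock's pocket: its underside less than 5 mm above the pocket floor, its origin within 10 mm of the pocket's centre seen from above, upright within 10 degrees, turned with the dock within 11 degrees, at rest; the blue pack is within 30 mm of where it started (horizontal distance between pack_orange and charger_seat below 0.01 m and z of pack_orange in the frame of charger_seat below 0.005 m and angle between pack_orange's own z axis and vertical below 0.175 rad and angle between the x axis of pack_orange and the x axis of charger, either way round below 0.2 rad and linear speed of pack_orange below 0.02 m/s and distance of pack_blue from where it was at the start of the episode below 0.03 m); the robot touches nothing.
It fails at once if the blue pack is moved more than 30 mm (distance of pack_blue from where it was at the start of the episode above 0.03 m).
It fails at once if the orange pack is thrown or dropped (from more than about 4 cm) into the dock: faster than 0.9 m/s within 60 mm of the pocket (distance between pack_orange and charger_seat below 0.06 m and linear speed of pack_orange above 0.9 m/s).
It also fails if it takes over 35 s, if anything falls off the work surface, if the arm or the gripper's body presses on something with over 40 N, if the wrist force passes 120 N, or if a joint passes its speed limit or range.

ROBOT

A 7-joint arm with a two-finger parallel gripper is mounted at the origin on a cart in front of the work surface, level with it; the furniture and walls round the work are solid. World frame = base frame: x ahead of the robot, y to its left, z up, the work surface at z = 0. Lengths are in m, angles in rad, forces in N, time in s.
With the tool pointing down it reaches from about 0.425 to 0.875 m from the base axis. Payload 4.7 kg.
Tool frame: the origin (TCP) lies between the finger pads; the fingertips stand 14 mm ahead of it and the grasp point (between the pads) lies 5 mm behind it; z points along the fingers, y is the line along which they close (so a half turn about z gives the same grasp; the last joint's range is limited). The gripper opens to 87 mm and grips with 3 to 60 N. Pads are 19 mm wide; open, the fingers measure 117 mm over their backs; the gripper's body (75 mm by 190 mm) begins 51 mm behind the grasp point.
Start: joints at [-1.194, 0.321, -0.07, 1.45, 0.023, 1.371, -0.057], TCP at [0.231, 0.608, 0.237] pointing down, gripper open.
Joint ranges: [-2.86, 2.86], [-0.3, 2.09], [-1.38, 1.24], [0.06, 2.45], [-1.56, 4.7], [0.09, 2.05], [-2.69, 2.69]. Speed limits (rad/s): [2.57, 2.57, 3.14, 3.14, 3.14, 3.14, 3.14].

INTERFACE

Orientations are given as a rotation vector (axis times angle).
In Python, from bench import ctrl gives the robot as it stands.
- The arm moves only by the tool step_arm, never from a script. Its argument "commands" is a list of rows, each an object with "travel": the shift along the tool's x, y, z in m, a list of three; "turn": the turn, a rotation vector about the tool's x, y, z in degrees, a list of three. A call has 1 to 5 rows; each row is the pose to reach, as a shift and turn from the pose commanded when the call began, along the tool's axes at that moment; what a row does not reach only later rows make up. A row lasts 1/10 s, in which the tool goes at most 50 mm and 8.59 degrees, less where a joint would pass 70% of its speed; a pose out of reach is approached as far as the arm can. A call with a gripper value outside its range is refused whole. "gripper" is the opening, from 0 (shut) to 1 (fully open), set as the call begins (left out, the last holds). The fingers move at their own pace and stop on an object; "force" is the grip in N (left out, the last holds). Time passes only in rows, so rows that repeat a pose let the fingers close. It gives the time, the measured TCP pose, the force, the opening and the grip force at its end, in the units of the state.
- ctrl.get_state(): the state, without advancing time (a new reading comes with each control period).
- ctrl.get_image(name): name is "scene" or "top" or "wrist"; returns the picture (400x640x3 uint8, red, green, blue); there is no depth.
- ctrl.camera_model(name): a dict with "fx", "fy", "cx", "cy" (pixels), "R" (3x3) and "t" (3): a world point X has camera coordinates R X + t; the wrist camera has in their place "T_tool_cam" (4x4, takes a point from camera to tool coordinates, whose origin is the TCP and whose axes are the flange's). Camera axes: x right, y down, z forward; pixel columns grow to the right and rows downward; lengths in m; the calibration is good to about 2 mm. A picture is of the moment at which its call begins: read the wrist's pose just before it. camera_model takes no time and is no camera call.
- ctrl.close_job(): hands the job in; it is judged then, once.
The state is a dict: "time": time; "joint_positions": joint angles; "qd": joint speeds; "joint_torque": joint torques, N m; "position": TCP position; "tool_rot": TCP orientation; "ft_force": force on the tool from outside, world axes, zero at the start; "torque": the same for the moment, N m; "grip_width": opening from 0.0 (shut) to 1.0 (fully open); "grip_force": force on a finger pad.
Only numpy, scipy, OpenCV 4.12 (cv2) and the standard library are available. Lean on these libraries where they do the work, as an engineer would, in place of code of your own. Each camera call takes 0.05 s, during which the arm holds its last target. There are 200 camera calls.

## Working session

There is one attempt and no reset: what is moved stays moved. The work goes in short steps, Python scripts to look and compute and a tool call to move; the robot and the scene stay as the last step left them, time stands still between calls to the robot, and variables do not carry over. Pictures are saved under pics/ and viewed, at most 10 in all, crops included, and the job is handed in when it is done.

Besides the shell and the picture viewer there is one more tool, called after "Call:" as name([rows], argument=value, ...), one row to a line, values as JSON. step_arm: Moves the arm, as the interface text tells. Its arguments: {"type":"object","properties":{"commands":{"type":"array"},"gripper":{"type":"number"},"force":{"type":"number"}},"required":["commands"]}

```bash
mkdir -p pics
python3 - <<'E'
from bench import ctrl
import cv2,numpy as np
s=ctrl.get_state();print(s)
for n in("top","scene"):
    im=ctrl.get_image(n);cv2.imwrite(f"pics/{n}0.png",im[:,:,::-1])
    m=ctrl.camera_model(n);print(n,m)
print(ctrl.camera_model("wrist"))
E
```

```text
{'time': 0.0, 'joint_positions': array([-1.19388231,  0.32181248, -0.07008134,  1.45167066,  0.02257862,
        1.37077556, -0.05689279]), 'qd': array([ 7.44140645e-05, -6.37954034e-05,  1.87188088e-04, -2.24664136e-04,
        1.07119075e-03,  6.19145593e-04, -1.02166408e-04]), 'joint_torque': array([ 4.82808025e-05, -4.91281736e+01, -4.03738786e-01, -3.12536788e+01,
       -6.39250455e-02,  4.34551982e-02,  1.73414060e-04]), 'position': array([0.23054527, 0.60718597, 0.23547045]), 'tool_rot': array([-5.66691994e-01, -3.08979057e+00,  2.92285071e-03]), 'ft_force': array([0.62427593, 0.33305263, 0.29426885]), 'torque': array([-0.00340384,  0.00845841,  0.02204273]), 'grip_force': 0.0, 'grip_width': 0.9980164045099592}
top {'fx': 399.4707044324525, 'fy': 399.4707044324525, 'cx': 317.60662433971294, 'cy': 204.21574175177966, 'R': array([[-0.00488716, -0.999678  , -0.02490013],
       [-0.99767181,  0.00656814, -0.06788093],
       [ 0.06802262,  0.02451042, -0.99738266]]), 't': array([0.33194066, 0.49983669, 1.06548913])}
scene {'fx': 387.6324679128233, 'fy': 387.6324679128233, 'cx': 324.88919472591834, 'cy': 204.60332407537064, 'R': array([[-0.90002711, -0.43553486,  0.01614277],
       [-0.25354072,  0.49309331, -0.83221157],
       [ 0.35449725, -0.75310582, -0.55422317]]), 't': array([ 0.56613718, -0.00443699,  1.00407647])}
{'fx': 347.65957960305934, 'fy': 347.65957960305934, 'cx': 316.37939659586027, 'cy': 193.93872924516884, 'T_tool_cam': array([[ 8.25034651e-05, -9.69636671e-01, -2.44550034e-01,
         6.69234375e-02],
       [ 9.99999982e-01,  3.79555801e-05,  1.86875220e-04,
         1.46890769e-04],
       [-1.71919027e-04, -2.44550045e-01,  9.69636657e-01,
        -1.48386544e-01],
       [ 0.00000000e+00,  0.00000000e+00,  0.00000000e+00,
         1.00000000e+00]])}
```

View pics/top0.png

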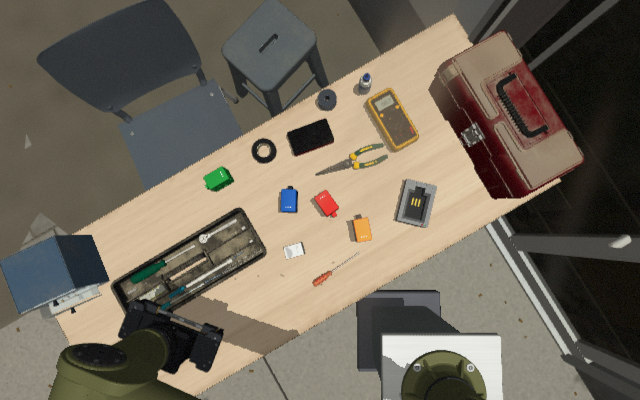

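View pics/scene0.png

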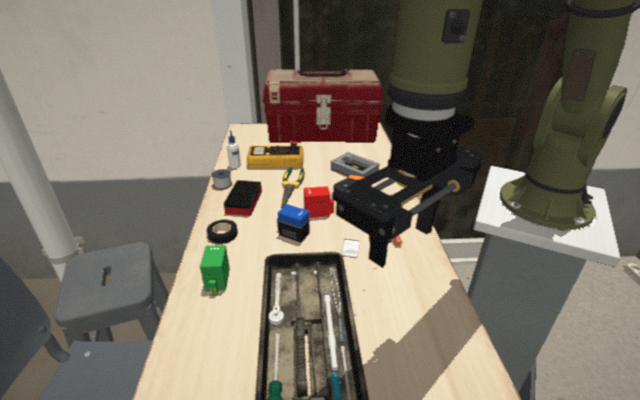

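Top view: the candidates are the orange-capped pack (362,228), blue (289,199), red (326,203) and green (217,179). The grey dock is at (415,203). Only (362,228) has an orange cap and a pack's shape; the screwdriver handle (322,279) is a small tool. I'll confirm in a crop and measure.

```bash
cat > h.py <<'E'
from bench import ctrl
import cv2,numpy as np
from scipy.spatial.transform import Rotation as Ro
def cam(n,s=None):
    m=ctrl.camera_model(n)
    if "R" in m: return m,m["R"].T,-m["R"].T@m["t"]
    T=m["T_tool_cam"];R=Ro.from_rotvec(s["tool_rot"]).as_matrix()
    return m,R@T[:3,:3],R@T[:3,3]+s["position"]
def ray(c,uv,z):
    m,R,o=c;uv=np.atleast_2d(uv).astype(float)
    d=np.c_[(uv[:,0]-m["cx"])/m["fx"],(uv[:,1]-m["cy"])/m["fy"],np.ones(len(uv))]@R.T
    return (o+d*((z-o[2])/d[:,2])[:,None])[:,:2]
def big(mask):
    c,_=cv2.findContours(mask.astype(np.uint8),cv2.RETR_EXTERNAL,cv2.CHAIN_APPROX_NONE)
    return max(c,key=cv2.contourArea)[:,0]
def rect(P):
    (c,wh,a)=cv2.minAreaRect((P*1000).astype(np.float32));return np.round(c,1),np.round(wh,1),round(a,1)
E
python3 - <<'E'
from h import *
im=cv2.imread("pics/top0.png");hsv=cv2.cvtColor(im,cv2.COLOR_BGR2HSV)
c=cam("top")
def roi(m,x0,y0,x1,y1):
    o=np.zeros_like(m);o[y0:y1,x0:x1]=m[y0:y1,x0:x1];return o
mo=roi(cv2.inRange(hsv,(8,130,120),(24,255,255)),340,205,385,250)
mb=roi(cv2.inRange(hsv,(100,120,60),(125,255,255)),270,180,310,220)
print("orange",rect(ray(c,big(mo),.064)));print("blue",rect(ray(c,big(mb),.064)))
md=roi(cv2.inRange(hsv,(0,0,0),(180,60,170)),385,170,445,235)
print("dock",rect(ray(c,big(md),.028)))
cv2.imwrite("pics/crop1.png",cv2.resize(im[165:260,260:450],None,fx=4,fy=4,interpolation=cv2.INTER_CUBIC))
E
```

```text
orange (array([433.4, 213.1]), array([60.4, 39.7]), 10.7)
blue (array([510.4, 404.3]), array([39.4, 58. ]), 89.9)
dock (array([503.1,  67.3]), array([ 91.8, 119.3]), 75.3)
```

View pics/crop1.png

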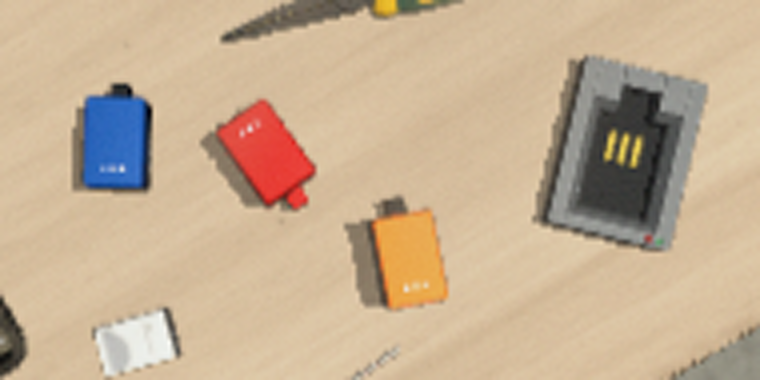

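The crop confirms it: the orange-capped pack has its black rib at crop (390,207), pointing up (+x) at a yaw of about +10.7° and 60x40 mm in size. The blue and red packs are apart from it. The dock's notch is at crop (640,100), yaw about -15°. I'll move above the pack for a closer look.

Call:
step_arm([
  {"travel": [-0.035,-0.03,0],"turn": [0,0,-6]},
  {"travel": [-0.07,-0.06,0],"turn": [0,0,-12]},
  {"travel": [-0.105,-0.09,0],"turn": [0,0,-18]},
  {"travel": [-0.135,-0.12,0],"turn": [0,0,-24]},
  {"travel": [-0.165,-0.15,0],"turn": [0,0,-31]},
], gripper=0.85)

```text
time: 0.6
position: [0.3323, 0.4069, 0.2361]
tool_rot: [0.286, -3.128, 0.001]
ft_force: [0.2, -0.8, 0.6]
grip_width: 0.855
grip_force: 0.0
```

```bash
cat >> h.py <<'E'
def go(x,y,z,yaw):
    "travel (mm) and turn (deg) in tool axes to pose with tool y along world yaw+90"
    s=ctrl.get_state();R=Ro.from_rotvec(s["tool_rot"]).as_matrix()
    c,n=np.cos(np.radians(yaw)),np.sin(np.radians(yaw))
    G=np.array([[-c,-n,0],[-n,c,0],[0,0,-1.]])
    G=G.T if 0 else G
    print("t",round(s["time"],2),"pos",s["position"].round(4),"travel",(R.T@(np.array([x,y,z])-s["position"])*1000).round(1),"turn",np.degrees(Ro.from_matrix(R.T@G).as_rotvec()).round(1),"F",s["ft_force"].round(1),"w",round(s["grip_width"],3),"gf",round(s["grip_force"],1))
E
python3 -c "
from h import *
go(.433,.205,.2,10.7)"
```

```text
t 0.6 pos [0.3323 0.4069 0.2361] travel [ -62.4 -216.8   36.2] turn [-0.  -0.  -0.2] F [ 0.2 -0.8  0.6] w 0.855 gf 0.0
```

Call:
step_arm([
  {"travel": [-0.013,-0.045,0.007],"turn": [0,0,0]},
  {"travel": [-0.025,-0.09,0.014],"turn": [0,0,0]},
  {"travel": [-0.038,-0.135,0.021],"turn": [0,0,0]},
  {"travel": [-0.05,-0.18,0.029],"turn": [0,0,0]},
  {"travel": [-0.062,-0.217,0.036],"turn": [0,0,0]},
])

```text
time: 1.1
position: [0.4317, 0.2035, 0.2001]
tool_rot: [0.277, -3.129, 0.0]
ft_force: [0.1, 0.3, 0.2]
grip_width: 0.848
grip_force: 0.0
```

Call:
step_arm([
  {"travel": [0,0,0],"turn": [0,0,0]},
  {"travel": [0,0,0],"turn": [0,0,0]},
])

```text
time: 1.3
position: [0.4312, 0.2056, 0.2002]
tool_rot: [0.276, -3.129, -0.0]
ft_force: [-0.7, 0.2, 0.1]
grip_width: 0.854
grip_force: 0.0
```

Run:
```python
from h import *
s=ctrl.get_state();im=ctrl.get_image("wrist")[:,:,::-1].copy();cv2.imwrite("pics/w1.png",im)
np.savez("w1.npz",p=s["position"],r=s["tool_rot"])
c=cam("wrist",s);hsv=cv2.cvtColor(im,cv2.COLOR_BGR2HSV)
mo=cv2.inRange(hsv,(8,130,120),(24,255,255))
b=big(mo);print("px",b.mean(0),"orange",rect(ray(c,b,.064)));go(.433,.205,.2,10.7)
```

```text
px [325.13761468 189.61926606] orange (array([432.1, 213.6]), array([60.5, 38.7]), 11.3)
t 1.35 pos [0.4308 0.2069 0.2004] travel [-1.8 -2.3  0.4] turn [ 0.  -0.  -0.5] F [-0.3  0.8  0.2] w 0.848 gf 0.0
```

View pics/w1.png

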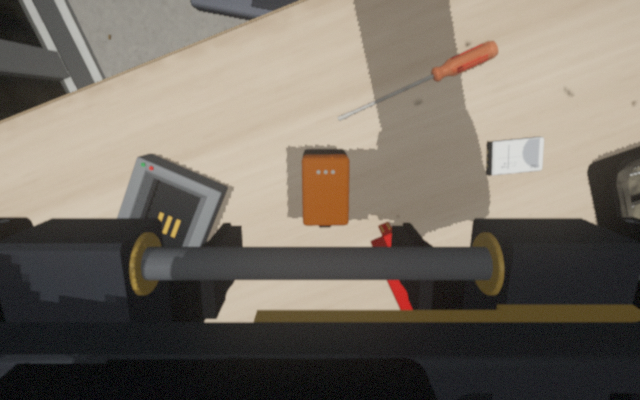

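The wrist view shows the orange pack at (325,190) with its rib at the bottom (325,226), pointing to +x. It measures (0.432,0.2136), yaw 11.3°, 60.5x38.7 mm, which agrees with the top view. The red decoy at (390,260) clears the finger by about 20 mm. I'll descend.

Call:
step_arm([
  {"travel": [-0.001,0.008,0.03],"turn": [0,0,0]},
  {"travel": [-0.001,0.008,0.07],"turn": [0,0,0]},
  {"travel": [-0.001,0.008,0.11],"turn": [0,0,0]},
  {"travel": [-0.001,0.008,0.14],"turn": [0,0,0]},
  {"travel": [-0.001,0.008,0.153],"turn": [0,0,0]},
], gripper=0.75)

```text
time: 1.85
position: [0.4281, 0.2151, 0.0448]
tool_rot: [0.284, -3.124, 0.003]
ft_force: [0.0, -0.1, 0.2]
grip_width: 0.747
grip_force: 0.0
```

Call:
step_arm([
  {"travel": [0,0,0],"turn": [0,0,0]},
  {"travel": [0,0,0],"turn": [0,0,0]},
])

```text
time: 2.05
position: [0.4314, 0.2156, 0.0487]
tool_rot: [-0.281, 3.127, 0.002]
ft_force: [0.3, -0.3, 0.1]
grip_width: 0.751
grip_force: 0.0
```

```bash
python3 -c "
from h import *
go(.4325,.2135,.047,11)"
```

```text
t 2.05 pos [0.4314 0.2156 0.0487] travel [-0.7 -2.3  1.7] turn [ 0.   0.1 -0.7] F [ 0.3 -0.3  0.1] w 0.751 gf 0.0
```

Within tolerance. I'll close the gripper.

Call:
step_arm([
  {"travel": [0,-0.001,0.001],"turn": [0,0,0]},
  {"travel": [0,-0.001,0.001],"turn": [0,0,0]},
  {"travel": [0,-0.001,0.001],"turn": [0,0,0]},
  {"travel": [0,-0.001,0.001],"turn": [0,0,0]},
  {"travel": [0,-0.001,0.001],"turn": [0,0,0]},
], gripper=0.3, force=25)

```text
time: 2.55
position: [0.4313, 0.2135, 0.0471]
tool_rot: [-0.279, 3.128, 0.001]
ft_force: [-1.0, -0.9, 3.5]
grip_width: 0.456
grip_force: 25.0
```

Call:
step_arm([
  {"travel": [0,0,0],"turn": [0,0,0]},
  {"travel": [0,0,0],"turn": [0,0,0]},
  {"travel": [0,0,0],"turn": [0,0,0]},
])

```text
time: 2.85
position: [0.4313, 0.2135, 0.0471]
tool_rot: [-0.279, 3.129, 0.0]
ft_force: [-1.7, -1.3, 6.1]
grip_width: 0.458
grip_force: 25.0
```

Gripped: the opening of 0.458 is 39.8 mm, matching the 40 mm pack. I'll lift it, then carry it past the dock for a wrist view.

Call:
step_arm([
  {"travel": [0,0,-0.01],"turn": [0,0,0]},
  {"travel": [0,0,-0.045],"turn": [0,0,0]},
  {"travel": [0,0,-0.085],"turn": [0,0,0]},
  {"travel": [0,0,-0.125],"turn": [0,0,0]},
  {"travel": [0,0,-0.153],"turn": [0,0,0]},
])

```text
time: 3.35
position: [0.4313, 0.2136, 0.2024]
tool_rot: [-0.279, 3.127, 0.002]
ft_force: [0.5, 1.1, -1.5]
grip_width: 0.459
grip_force: 25.0
```

Call:
step_arm([
  {"travel": [-0.02,-0.022,0],"turn": [0,0,4]},
  {"travel": [-0.045,-0.048,0],"turn": [0,0,11]},
  {"travel": [-0.07,-0.075,0],"turn": [0,0,18]},
  {"travel": [-0.098,-0.105,0],"turn": [0,0,23]},
  {"travel": [-0.118,-0.127,0],"turn": [0,0,26]},
])

```text
time: 3.85
position: [0.571, 0.1072, 0.1994]
tool_rot: [0.438, 3.111, -0.002]
ft_force: [-0.2, 0.1, -2.4]
grip_width: 0.46
grip_force: 25.0
```

Call:
step_arm([
  {"travel": [0,0,0],"turn": [0,0,0]},
  {"travel": [0,0,0],"turn": [0,0,0]},
  {"travel": [0,0,0],"turn": [0,0,0]},
])

```text
time: 4.15
position: [0.5685, 0.1106, 0.1992]
tool_rot: [-0.428, -3.111, -0.001]
ft_force: [0.7, 0.5, -1.3]
grip_width: 0.457
grip_force: 25.0
```

Run:
```python
from h import *
s=ctrl.get_state();im=ctrl.get_image("wrist")[:,:,::-1].copy();cv2.imwrite("pics/w2.png",im)
np.savez("w2.npz",p=s["position"],r=s["tool_rot"])
go(.57,.11,.2,-15)
```

```text
t 4.2 pos [0.5686 0.1108 0.1994] travel [-1.6 -0.4 -0.6] turn [ 0.  -0.1 -0.7] F [-0.4  0.1 -1.7] w 0.459 gf 25.0
```

View pics/w2.png

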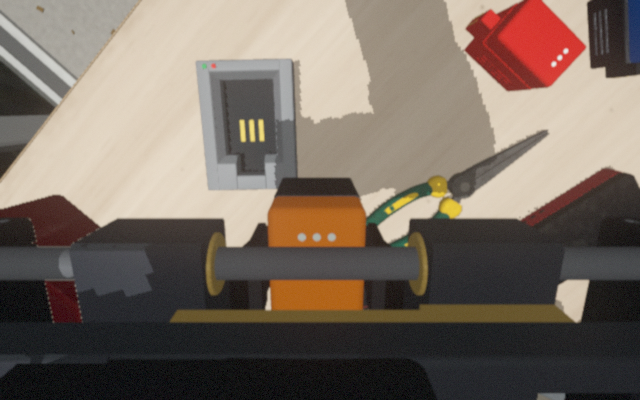

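The wrist view shows the dock at about (250,125) with its notch at the bottom (257,165), pointing to +x. The held pack sits squarely in the gripper. I'll enlarge the dock to pick its rim corners.

Run:
```python
import cv2
im=cv2.imread("pics/w2.png")[50:198,185:310]
im=cv2.convertScaleAbs(im,alpha=1.4,beta=15)
cv2.imwrite("pics/c2.png",cv2.resize(im,None,fx=4,fy=4,interpolation=cv2.INTER_CUBIC))
```

```text
(no output)
```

View pics/c2.png

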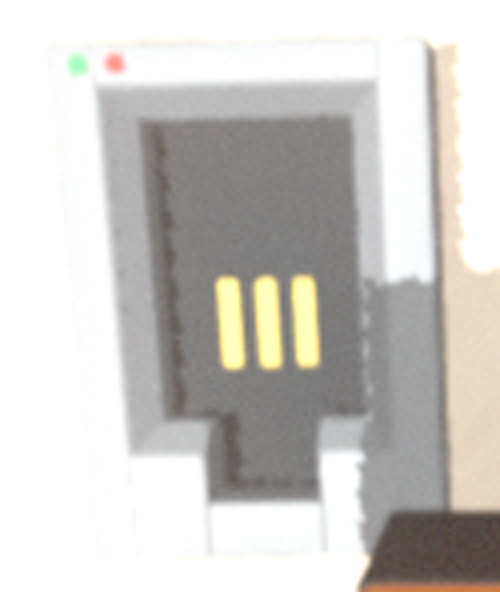

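Run:
```python
from h import *
d=np.load("w2.npz");c=cam("wrist",dict(position=d["p"],tool_rot=d["r"]))
# order: -x/-y, -x/+y, +x/-y, notch -y, notch +y, outer -x-y, outer -x+y
q=np.array([(97,85),(380,80),(130,455),(210,501),(322,501),(50,42),(430,42),(95,555)],float)
uv=q/4+[185,50]-.375
P=ray(c,uv,.028)*1000;print(P.round(1))
M=np.array([(-40,-30),(-40,30),(40,-30),(52,-13),(52,13),(-50,-42),(-50,42),(66,-42)],float)
# rigid fit
R,rs=Ro.align_vectors(np.c_[P-P.mean(0),0*P[:,0]],np.c_[M-M.mean(0),0*P[:,0]])
yaw=R.as_rotvec()[2];r2=R.as_matrix()[:2,:2];t=P.mean(0)-r2@M.mean(0)
print("yaw",np.degrees(yaw),"origin",t);print((P-(M@r2.T+t)).round(1))
im=cv2.imread("pics/w2.png");b=big(cv2.inRange(cv2.cvtColor(im,cv2.COLOR_BGR2HSV),(8,130,60),(24,255,255)));print(c[2],d["p"])
# held pack: near (-x) top edge of cap
e=b[(b[:,1]<b[:,1].min()+25)];print("cap left/right/top px",b[:,0].min(),b[:,0].max(),b[:,1].min())
go(t[0]/1000,t[1]/1000,.2,np.degrees(yaw))
```

```text
[[449.9  46.9]
 [465.6 106.6]
 [528.5  26.5]
 [543.8  40.8]
 [550.9  66. ]
 [438.9  40.2]
 [461.  119.3]
 [548.8  10.5]]
yaw -15.025346114334033 origin [497.13725926  66.77010001]
[[-0.8 -1.2]
 [-0.7  0.4]
 [ 0.5 -0.9]
 [-0.2  0.1]
 [ 0.2  0.2]
 [ 0.9  1. ]
 [ 1.3 -1. ]
 [-1.2  1.4]]
[0.50441165 0.12877398 0.34767329] [0.56854976 0.11057721 0.19918064]
cap left/right/top px 171 571 280
t 4.2 pos [0.5686 0.1108 0.1994] travel [ 56.9 -61.6  -0.6] turn [ 0.  -0.1 -0.6] F [-0.4  0.1 -1.7] w 0.459 gf 25.0
```

The dock fit is origin (0.497,0.067), yaw -15.0°, residuals about 1 mm. It matches the given dimensions and the top view. I'll move over it.

Call:
step_arm([
  {"travel": [0.015,-0.016,0],"turn": [0,0,0]},
  {"travel": [0.035,-0.036,0],"turn": [0,0,-0.6]},
  {"travel": [0.052,-0.055,0.015],"turn": [0,0,-0.6]},
  {"travel": [0.058,-0.0615,0.035],"turn": [0,0,-0.6]},
  {"travel": [0.058,-0.0615,0.06],"turn": [0,0,-0.6]},
])

```text
time: 4.7
position: [0.4961, 0.0664, 0.1402]
tool_rot: [0.413, 3.113, 0.004]
ft_force: [1.0, 0.2, -2.1]
grip_width: 0.454
grip_force: 25.0
```

Call:
step_arm([
  {"travel": [0,0,0.025],"turn": [0,0,0]},
  {"travel": [0,0,0.045],"turn": [0,0,0]},
  {"travel": [0,0,0.05],"turn": [0,0,0]},
  {"travel": [0,0,0.05],"turn": [0,0,0]},
  {"travel": [0,0,0.05],"turn": [0,0,0]},
])

```text
time: 5.2
position: [0.4977, 0.0666, 0.0907]
tool_rot: [0.414, 3.113, 0.002]
ft_force: [0.5, -0.8, -1.9]
grip_width: 0.454
grip_force: 25.0
```

Run:
```python
from h import *
go(.4961,.0671,.055,-15)
s=ctrl.get_image("scene")[:,:,::-1];w=ctrl.get_image("wrist")[:,:,::-1]
t=ctrl.get_image("top")[:,:,::-1]
go(.4961,.0671,.055,-15)
f=lambda a:cv2.resize(a,(400,300),interpolation=cv2.INTER_CUBIC)
cv2.imwrite("pics/c3.png",np.vstack([np.hstack([f(s[120:240,280:440]),f(w[70:370,120:520])]),np.hstack([f(t[140:260,340:500]),f(w[150:270,240:400])])]))
```

```text
t 5.2 pos [0.4977 0.0666 0.0907] travel [ 1.8  0.1 35.7] turn [ 0.1  0.1 -0.1] F [ 0.5 -0.8 -1.9] w 0.454 gf 25.0
t 5.35 pos [0.4979 0.0663 0.0908] travel [ 2.   0.3 35.8] turn [ 0.1  0.1 -0.2] F [-0.2  0.8 -2.4] w 0.457 gf 25.0
```

View pics/c3.png

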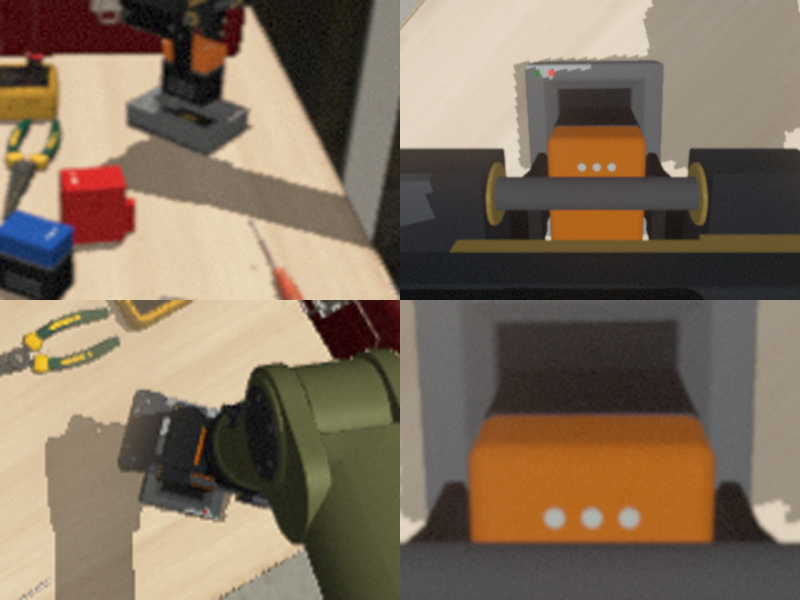

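The views show the pack upright above the pocket and laterally centred (wrist panel: cap 550-645, dock rim 527-663). I'll correct 2 mm in x and lower it gently.

Call:
step_arm([
  {"travel": [0.002,0,0.004],"turn": [0,0,0]},
  {"travel": [0.002,0,0.009],"turn": [0,0,0]},
  {"travel": [0.002,0,0.014],"turn": [0,0,0]},
  {"travel": [0.002,0,0.018],"turn": [0,0,0]},
  {"travel": [0.002,0,0.022],"turn": [0,0,0]},
])

```text
time: 5.85
position: [0.495, 0.0664, 0.067]
tool_rot: [-0.415, -3.114, 0.0]
ft_force: [-0.4, 0.1, -2.5]
grip_width: 0.458
grip_force: 25.0
```

Call:
step_arm([
  {"travel": [0,0,0.003],"turn": [0,0,0]},
  {"travel": [0,0,0.006],"turn": [0,0,0]},
  {"travel": [0,0,0.009],"turn": [0,0,0]},
  {"travel": [0,0,0.011],"turn": [0,0,0]},
])

```text
time: 6.25
position: [0.4951, 0.0664, 0.0563]
tool_rot: [-0.415, -3.114, 0.0]
ft_force: [-0.2, -0.4, -2.1]
grip_width: 0.458
grip_force: 25.0
```

```bash
python3 -c "
from h import *
go(.4961,.0671,.055,-15)"
```

```text
t 6.25 pos [0.4951 0.0664 0.0563] travel [-0.8  0.9  1.3] turn [-0.  -0.  -0.2] F [-0.2 -0.4 -2.1] w 0.458 gf 25.0
```

No contact force yet and about 1 mm remaining. I'll lower until it touches.

Call:
step_arm([
  {"travel": [0,0,0.001],"turn": [0,0,0]},
  {"travel": [0,0,0.0015],"turn": [0,0,0]},
  {"travel": [0,0,0.002],"turn": [0,0,0]},
])

```text
time: 6.55
position: [0.4951, 0.0665, 0.0551]
tool_rot: [-0.415, -3.114, -0.0]
ft_force: [-2.8, 0.1, 7.1]
grip_width: 0.457
grip_force: 25.0
```

It touched at TCP z = 0.055, exactly the seated height. I'll release and retreat upward.

Call:
step_arm([
  {"travel": [0,0,0],"turn": [0,0,0]},
  {"travel": [0,0,0],"turn": [0,0,0]},
  {"travel": [0,0,0],"turn": [0,0,0]},
  {"travel": [0,0,0],"turn": [0,0,0]},
  {"travel": [0,0,0],"turn": [0,0,0]},
], gripper=0.75)

```text
time: 7.05
position: [0.4952, 0.0665, 0.0546]
tool_rot: [0.415, 3.114, 0.0]
ft_force: [-0.0, 0.1, -0.0]
grip_width: 0.731
grip_force: 0.0
```

Call:
step_arm([
  {"travel": [0,0,-0.01],"turn": [0,0,0]},
  {"travel": [0,0,-0.03],"turn": [0,0,0]},
  {"travel": [0,0,-0.06],"turn": [0,0,0]},
  {"travel": [0,0,-0.1],"turn": [0,0,0]},
  {"travel": [0,0,-0.14],"turn": [0,0,0]},
])

```text
time: 7.55
position: [0.4948, 0.0662, 0.1965]
tool_rot: [0.416, 3.114, -0.0]
ft_force: [0.6, -0.1, -0.2]
grip_width: 0.753
grip_force: 0.0
```

Call:
step_arm([
  {"travel": [-0.03,0.01,0],"turn": [0,0,0]},
  {"travel": [-0.05,0.02,0],"turn": [0,0,0]},
  {"travel": [-0.05,0.02,0],"turn": [0,0,0]},
  {"travel": [-0.05,0.02,0],"turn": [0,0,0]},
])

```text
time: 7.95
position: [0.5483, 0.0725, 0.1947]
tool_rot: [-0.415, -3.113, 0.001]
ft_force: [-0.4, 0.5, 0.4]
grip_width: 0.751
grip_force: 0.0
```

Run:
```python
from h import *
s=ctrl.get_state();w=ctrl.get_image("wrist")[:,:,::-1].copy();c=cam("wrist",s)
b=big(cv2.inRange(cv2.cvtColor(w,cv2.COLOR_BGR2HSV),(8,130,60),(24,255,255)))
print("cap at z .072",rect(ray(c,b,.072)),"expect 497,66.8,-15");go(.4961,.0671,.2,-15)
S=ctrl.get_image("scene")[:,:,::-1]
f=lambda a:cv2.resize(a,(400,300),interpolation=cv2.INTER_CUBIC)
cv2.imwrite("pics/c4.png",np.hstack([f(S[120:240,280:440]),f(w[0:240,120:440])]))
```

```text
cap at z .072 (array([670., 148.]), array([354.9,  41.7]), 74.5) expect 497,66.8,-15
t 8.0 pos [0.5479 0.0724 0.1945] travel [ 48.6 -18.7  -5.4] turn [-0.  -0.1 -0.2] F [ 0.1 -0.  -0.1] w 0.749 gf 0.0
```

View pics/c4.png

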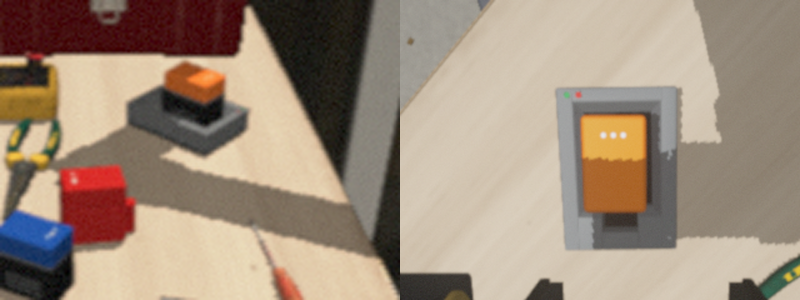

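Both views show the orange pack upright in the pocket and aligned with the dock, its rib towards the notch (wrist panel: cap 582-646 x 115-212). The blue pack stands where it was. The mask had picked up the gripper's brass part, so I'll do one numeric check limited to the dock, then hand in.

Run:
```python
from h import *
s=ctrl.get_state();w=ctrl.get_image("wrist")[:,:,::-1].copy();c=cam("wrist",s);w[190:]=0
b=big(cv2.inRange(cv2.cvtColor(w,cv2.COLOR_BGR2HSV),(8,130,60),(24,255,255)))
r=rect(ray(c,b,.072));print(r,s["ft_force"].round(1))
if np.hypot(*(r[0]-[497.1,66.8]))<7 and max(r[1])<66: print(ctrl.close_job())
```

```text
(array([497. ,  66.3]), array([39.7, 60. ]), 74.8) [-0.3 -1.   0.4]
the job is handed in; nothing more can be done
None
```

The orange pack is seated in the charging dock, about 0.5 mm from the pocket centre and 0.2° off the dock's yaw by the wrist camera; it is released, the blue pack was not touched, and the job was handed in at about 8 s.

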